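Push the soldering block home into the corner of the fence

ROBOT

A 6-joint arm with a two-finger parallel gripper is mounted at the origin on the work surface. World frame = base frame: x ahead of the robot, y to its left, z up, the work surface at z = 0. Lengths are in m, angles in rad, forces in N, time in s.
With the tool pointing down it reaches from about 0.25 to 0.775 m from the base axis. Payload 4 kg.
Tool frame: the origin (TCP) lies between the finger pads; the fingertips stand 14 mm ahead of it and the grasp point (between the pads) lies 5 mm behind it; z points along the fingers, y is the line along which they close (so a half turn about z gives the same grasp; the last joint's range is limited). The gripper opens to 94 mm and grips with 3 to 60 N. Pads are 16 mm wide; open, the fingers measure 119 mm over their backs; the gripper's body (75 mm by 177 mm) begins 78 mm behind the grasp point.
Start: joints at [-1.278, 0.087, 1.371, -0, 1.684, -0.103], TCP at [0.212, -0.508, 0.183] pointing down, gripper open.
Joint ranges: [-3.1, 3.1], [-0.76, 2.03], [0.27, 2.55], [-1.08, 4.22], [0.17, 2.65], [-2.57, 2.57]. Speed limits (rad/s): [2.79, 2.79, 3.14, 3.14, 3.14, 3.14].

INTERFACE

Orientations are given as [roll, pitch, yaw] about the fixed x, y, z axes, in that order (R = Rz(yaw) Ry(pitch) Rx(roll)).
In Python, from bench import robot, snapshot gives the robot as it stands.
- The arm moves only by the tool carry_out, never from a script. Its argument "motion" is text: rows parted by semicolons, each of 4 numbers parted by spaces: the shift along the tool's x, y, z each as a share of 0.15 m, from -1 to 1, then the turn about the tool's z as a share of 180 degrees, from -1 to 1. A call has exactly 8 rows; each row is the pose to reach, as a shift and turn from the pose commanded when the call began, along the tool's axes at that moment, turning the shorter way round; what a row does not reach only later rows make up. A row lasts 1/10 s, in which the tool goes at most 50 mm and 8.59 degrees, less where a joint would pass 70% of its speed; a pose out of reach is approached as far as the arm can. A call with a number of a shift or a turn outside -1 to 1 is refused whole. A call with a gripper value outside its range is refused whole. "grip" is the opening, from -1 (shut) to 1 (fully open), set as the call begins (left out, the last holds). The fingers move at their own pace and stop on an object; the grip force is fixed at half the most. Time passes only in rows, so rows that repeat a pose let the fingers close, or fill a call up. It gives the time, the measured TCP pose, the force, the opening and the grip force at its end, in the units of the state.
- robot.get_obs(): the state, without advancing time (a new reading comes with each control period).
- snapshot(name): name is "scene" or "top"; returns a dict with "image" (420x560x3 uint8, red, green, blue), "fx", "fy", "cx", "cy" (pixels), "distortion" ([k1, k2, p1, p2, k3] as OpenCV has them; the pictures are not rectified), "pose" (4x4, takes a point from camera to world coordinates). Camera axes: x right, y up, looking along -z (the intrinsics and any distortion apply to the point x, -y, -z); pixel columns grow to the right and rows downward; lengths in m; the calibration is good to about 2 mm. A picture is of the moment at which its call begins. There is no depth.
- robot.close_job(): hands the job in; it is judged then, once.
The state is a dict: "time": time; "joint_positions": joint angles; "qvel": joint speeds; "joint_torque": joint torques, N m; "tool_pos": TCP position; "ee_rot": TCP orientation; "wrist_force": force on the tool from outside, world axes, zero at the start; "wrist_torque": the same for the moment, N m; "width": finger opening in m; "finger_force": force on a finger pad.
Only numpy, scipy, OpenCV 4.12 (cv2) and the standard library are available. Lean on these libraries where they do the work, as an engineer would, in place of code of your own. Each camera call takes 0.05 s, during which the arm holds its last target. There are 200 camera calls.

TASK

Ready the jeweller's bench for soldering: with the fingers, push the white soldering block along the bench, never lifting it, until its long side lies flush against the steel fence and its end is right up against the red centre stop, in the corner on the side where it already stands. Push gently enough that the brass ring stays on top of the block, do not touch the ring, and leave the charcoal block and everything else on the bench where they are.

Things in the scene. Friction and masses are not known exactly. Their poses are not given: they have to be found in the camera images.
- fence: Fixed steel bar, 440 mm long (its y), 35 mm high, 10 mm thick (40 mm with the low flange behind it). At its middle the red stop, a rib 12 mm thick and 30 mm high, stands out 65 mm from the front face, towards the robot (-x), making a corner on its left (+y) and on its right (-y). Origin: on the bench, in the plane of the front face, at the middle of the rib's thickness. Turned up to 0.18 rad.
- white_block: Loose white brick with grey-brown scorch marks, 70 mm (x) by 100 mm (y) by 25 mm high, 0.24 to 0.5 kg. Origin: centre of its underside. Stands in front of the fence, left or right of the stop, turned up to about 0.4 rad from it; slides with ordinary friction. When home its centre is 35 mm in front of the front face and 56 mm to the side of the fence's origin.
- ring: Loose brass ring, 40 mm outside, 30 mm inside diameter, 8 mm high, 30 g, lying flat on top of the white block near its middle (it is carried along by friction only). Origin: centre of its underside.
- charcoal_block: Loose charcoal block, nearly black, 70 mm (x) by 100 mm (y) by 25 mm high; it stands in front of the fence on the other side of the stop from the white block. Origin: centre of its underside. Leave alone.
- flux_jar: Loose small amber glass jar with a white cap, 36 mm across, 48 mm high, upright in front of the stop, between the blocks and nearer the robot. Origin: centre of its underside. Leave alone.
- pan: Loose open stainless steel pan, about 204 (x) by 134 mm (y) over its rim, 85 mm high, on the right. Origin: centre of its underside. Leave alone.
- beaker: Loose glass beaker, 64 mm across, 85 mm high, upright on the left, nearer the robot than the cup. Origin: centre of its underside. Leave alone.
- cup: Loose white plastic cup, 72 mm across, 100 mm high, upright on the left. Origin: centre of its underside. Leave alone.
- hammer: Loose hammer, 220 mm long, lying on the right. Its x runs along the handle towards the head. Leave alone.
Not all that is in view belongs to the job. What is meant by the white_block is not green or pink, and is the larger of those in its own colour.

How it is judged:
By the outcome, as a careful person would: the job done as asked, in the order asked, and still so for the second after the job is handed in, with the robot touching nothing.
It also fails if it takes over 51 s, if anything falls off the work surface, if the arm or the gripper's body presses on something with over 40 N, if the wrist force passes 120 N, or if a joint passes its speed limit or range.

## Working session

There is one attempt and no reset: what is moved stays moved. The work goes in short steps, Python scripts to look and compute and a tool call to move; the robot and the scene stay as the last step left them, time stands still between calls to the robot, and variables do not carry over. Pictures are saved under pics/ and viewed, at most 10 in all, crops included, and the job is handed in when it is done.

Besides the shell and the picture viewer there is one more tool, called after ">>>" by a JSON object that holds its "api" and its "payload", one argument or row to a line. carry_out: Moves the arm, as the interface text tells. Shift numbers are shares of 0.15 m and turn numbers shares of 180 degrees, none past 1 either way. Its arguments: {"type":"object","properties":{"motion":{"type":"string"},"grip":{"type":"number"}},"required":["motion"]}

```bash
mkdir -p pics; ls; python3 - <<'E'
from bench import robot, snapshot
import cv2
for n in("scene","top"):
    s=snapshot(n); cv2.imwrite(f"pics/{n}0.png",s["image"][:,:,::-1]); print(n,s["fx"],s["fy"],s["cx"],s["cy"],s["distortion"],s["pose"])
print(robot.get_obs())
E
```

```text
pics
scene 413.636850469288 413.636850469288 277.8216248864368 212.69288433663652 [-0.00763975  0.          0.          0.          0.        ] [[ 0.87911422 -0.31512804  0.35756468  0.84034589]
 [ 0.47628039  0.60879811 -0.6344461  -0.63832601]
 [-0.01775294  0.72805163  0.68529238  0.73658981]
 [ 0.          0.          0.          1.        ]]
top 485.94825135299124 485.94825135299124 278.497228740165 205.98621630085464 [0.00656644 0.         0.         0.         0.        ] [[ 1.15164910e-02  9.83889563e-01 -1.78405991e-01  2.44809957e-01]
 [-9.99668748e-01  1.54355482e-02  2.05945920e-02 -1.00409694e-03]
 [ 2.30165984e-02  1.78109716e-01  9.83741412e-01  1.23207993e+00]
 [ 0.00000000e+00  0.00000000e+00  0.00000000e+00  1.00000000e+00]]
{'time': 0.1, 'joint_positions': array([-1.27813347e+00,  8.78737042e-02,  1.37207246e+00, -3.25528652e-05,
        1.68365151e+00, -1.03083393e-01]), 'qvel': array([-6.75826219e-06, -1.43786390e-03, -2.54356374e-03,  3.68788021e-04,
       -4.24018353e-04,  1.24635472e-03]), 'joint_torque': array([ 2.40383444e-03, -3.41251409e+01, -3.03302372e+01,  7.19874236e-02,
        3.04473052e-02, -9.00590680e-05]), 'tool_pos': array([ 0.21185682, -0.50696388,  0.1819409 ]), 'ee_rot': array([-3.13959494e+00, -1.74137505e-04,  3.95742442e-01]), 'wrist_force': array([-1.40999966, -0.51943335, -0.406756  ]), 'wrist_torque': array([-0.00632039,  0.02700509, -0.00244522]), 'finger_force': 0.0, 'width': 0.09417089802902381}
```

View pics/top0.png

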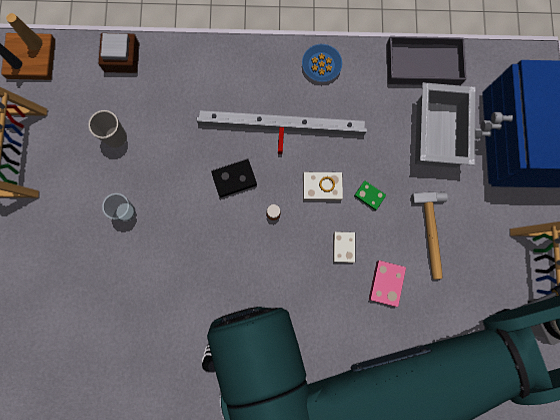

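View pics/scene0.png

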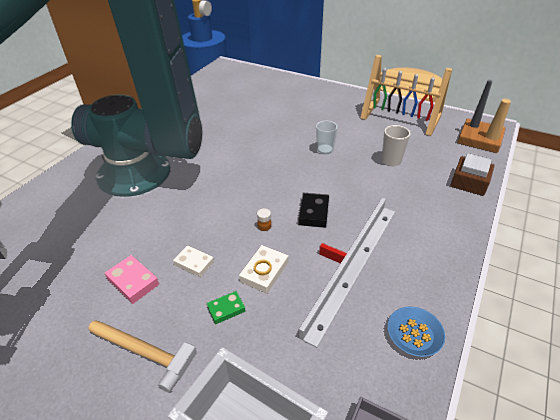

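The picture shows these candidates in the top view:
- White block with ring at (323,186)
- Smaller white block at (345,247)
- Green block at (370,195)
- Pink block at (388,284)

I choose the larger white one with the ring at (323,186). It stands to the right (-y) of the red stop at (281,140).

```bash
cat > h.py <<'E'
import numpy as np, cv2
from scipy.optimize import minimize
from bench import robot, snapshot
def proj(s,P):
    P=np.atleast_2d(P).astype(float); M=np.linalg.inv(s["pose"]); c=P@M[:3,:3].T+M[:3,3]; c=c*[1,-1,-1]
    K=np.array([[s["fx"],0,s["cx"]],[0,s["fy"],s["cy"]],[0,0,1]])
    return cv2.projectPoints(c,np.zeros(3),np.zeros(3),K,np.array(s["distortion"],float))[0][:,0]
def unproj(s,uv,z):
    K=np.array([[s["fx"],0,s["cx"]],[0,s["fy"],s["cy"]],[0,0,1]])
    n=cv2.undistortPoints(np.array(uv,float).reshape(-1,1,2),K,np.array(s["distortion"],float))[:,0]
    d=np.c_[n[:,0],-n[:,1],-np.ones(len(n))]@s["pose"][:3,:3].T; o=s["pose"][:3,3]
    return o+d*((z-o[2])/d[:,2])[:,None]
def pts(q,L):
    c,s=np.cos(q[2]),np.sin(q[2]); L=np.array(L,float)
    return np.c_[q[0]+c*L[:,0]-s*L[:,1],q[1]+s*L[:,0]+c*L[:,1],L[:,2]]
def box(x0,x1,y0,y1,z0,z1): return [(x,y,z) for x in(x0,x1) for y in(y0,y1) for z in(z0,z1)]
WB=box(-.035,.035,-.05,.05,0,.025); RIB=box(-.065,0,-.006,.006,0,.03); BAR=box(0,.01,-.22,.22,0,.035)
def hullmask(s,P,shape):
    h=cv2.convexHull(proj(s,P).astype(np.float32)); k=4   # supersampled
    m=np.zeros((shape[0]*k,shape[1]*k),np.uint8)
    cv2.fillConvexPoly(m,np.round(((h+.5)*k-.5)*16).astype(np.int32),255,shift=4)
    return cv2.resize(m,(shape[1],shape[0]),interpolation=cv2.INTER_AREA)/255.
def fit(views,L,q0):
    """views: (snap, soft mask)"""
    f=lambda q:sum(((hullmask(s,pts(q,L),m.shape)-m)**2).sum() for s,m in views)
    q0=np.array(q0,float); r=None
    for st in(.015,.004):
        S=np.array([q0]+[q0+d for d in np.diag([st,st,st*8])])
        r=minimize(f,q0,method="Nelder-Mead",options=dict(initial_simplex=S,xatol=1e-5,fatol=1e-3,maxiter=200)); q0=r.x
    return r.x,r.fun
def crop(s,u,v,w,h,k,name):
    cv2.imwrite(name,cv2.resize(s["image"][v:v+h,u:u+w,::-1],None,fx=k,fy=k,interpolation=cv2.INTER_CUBIC))
def white_mask(s,q):
    im=s["image"].astype(int); hsv=cv2.cvtColor(s["image"],cv2.COLOR_RGB2HSV)
    near=cv2.dilate(hullmask(s,pts(q,WB),im.shape[:2]),np.ones((25,25)))>0
    m=((im.min(2)>150)&near).astype(np.uint8)
    n,l,st,_=cv2.connectedComponentsWithStats(m); i=1+st[1:,4].argmax()
    c=cv2.findContours((l==i).astype(np.uint8),cv2.RETR_EXTERNAL,cv2.CHAIN_APPROX_NONE)[0]
    o=np.zeros_like(m); cv2.fillConvexPoly(o,cv2.convexHull(max(c,key=len)),1); return o.astype(float)
def red_mask(s):
    im=s["image"].astype(int); m=((im[...,0]>1.8*im[...,1])&(im[...,0]>1.8*im[...,2])&(im[...,0]>80)).astype(np.uint8)
    n,l,st,c=cv2.connectedComponentsWithStats(m); return l,st,c
E
python3 - <<'E'
from h import *
t=snapshot("top"); s=snapshot("scene")
print("blk",unproj(t,[(323,186),(281,152),(198,115),(365,131),(198,126),(365,132)],.025).round(4))
im=np.zeros((600,800,3),np.uint8)
a=cv2.resize(t["image"][100:230,190:390,::-1],None,fx=4,fy=4,interpolation=cv2.INTER_CUBIC);cv2.imwrite("pics/c1.png",a)
crop(s,230,180,190,150,4,"pics/c2.png")
for x in(t,s):
    l,st,c=red_mask(x)
    print([(i,st[i,4],c[i].round(1)) for i in range(1,len(st)) if st[i,4]>25])
E
```

```text
blk [[ 0.5173 -0.1391  0.025 ]
 [ 0.6052 -0.0311  0.025 ]
 [ 0.701   0.186   0.025 ]
 [ 0.666  -0.2496  0.025 ]
 [ 0.6711  0.1848  0.025 ]
 [ 0.6632 -0.2495  0.025 ]]
[(28, np.int32(113), array([280.5, 138.8]))]
[(46, np.int32(67), array([420.8, 105.5])), (47, np.int32(72), array([429.8, 106.9])), (84, np.int32(299), array([331.5, 252.6]))]
```

View pics/c1.png

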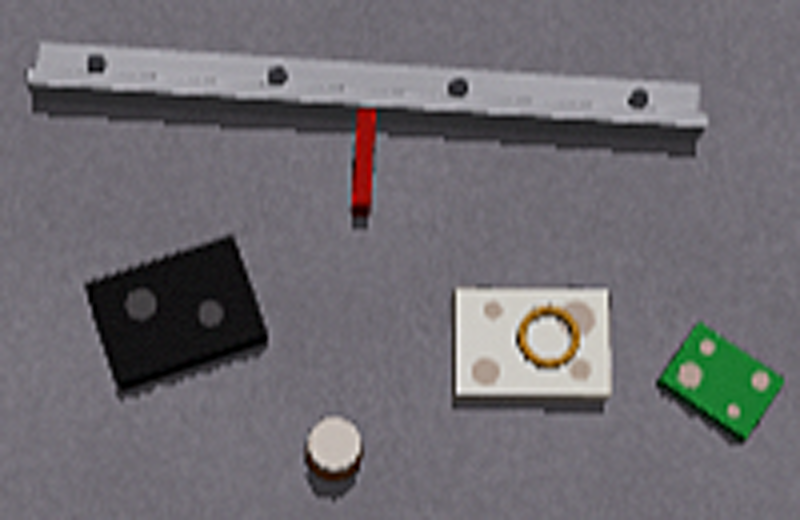

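View pics/c2.png

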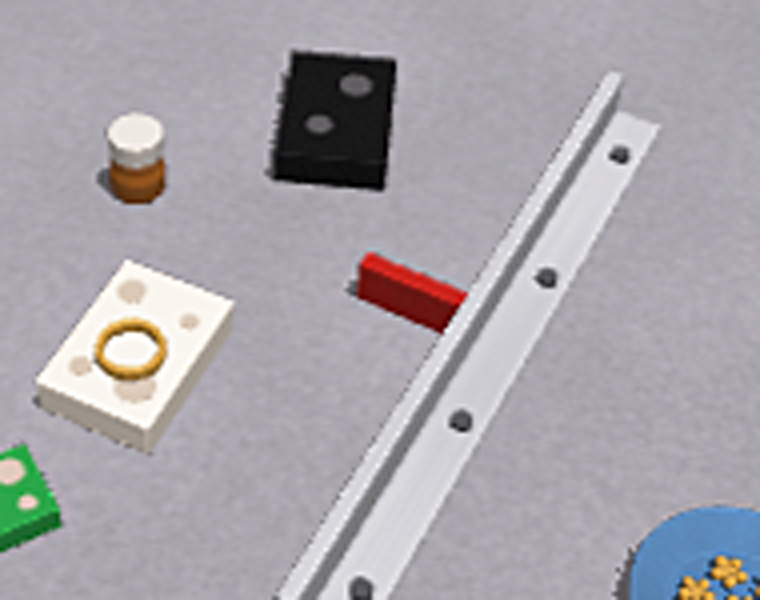

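The crops show the ringed white block clearly to the right of the red rib, with a shaded fence front. The small green block is near its right end, about 12 px away in the top view. Next I'll fit poses.

```bash
cat >> h.py <<'E'
def fence(t,s):
    res=[]
    g=cv2.GaussianBlur(cv2.cvtColor(t["image"],cv2.COLOR_RGB2GRAY).astype(float),(0,0),.7)
    uv=[]
    for u in list(range(203,272))+list(range(290,360)):
        v0=int(121+(u-198)*.058); d=np.diff(g[v0-3:v0+9,u]); i=d.argmin()
        if 0<i<len(d)-1:
            a,b,c=d[i-1:i+2]; uv.append((u,v0-3+i+.5+.5*(a-c)/(a-2*b+c)))
    P=unproj(t,uv,.035)[:,:2]; res.append(cv2.fitLine(P.astype(np.float32),cv2.DIST_HUBER,0,1e-4,1e-4).ravel())
    g=cv2.GaussianBlur(cv2.cvtColor(s["image"],cv2.COLOR_RGB2GRAY).astype(float),(0,0),.7); uv=[]
    for v in list(range(202,245))+list(range(268,325)):
        u0=int(round(381.6-(v-198.5)*82/130.5)); d=np.diff(g[v,u0-6:u0+7]); i=d.argmax()
        if 0<i<len(d)-1:
            a,b,c=d[i-1:i+2]; uv.append((u0-6+i+.5+.5*(a-c)/(a-2*b+c),v))
    P=unproj(s,uv,.035)[:,:2]; res.append(cv2.fitLine(P.astype(np.float32),cv2.DIST_HUBER,0,1e-4,1e-4).ravel())
    return res
E
python3 - <<'E'
from h import *
t=snapshot("top"); s=snapshot("scene")
for d in fence(t,s):
    d=d.astype(float); d[:2]*=np.sign(d[1]); yaw=np.arctan2(-d[0],d[1]); k=(-.03-d[3])/d[1]; print("line yaw",yaw,"x at y=-.03",d[2]+k*d[0])
lt=red_mask(t)[0]==28; ls=red_mask(s)[0]==84
for V in([(t,lt*1.)],[(s,ls*1.)],[(t,lt*1.),(s,ls*1.)]): print("rib",fit(V,RIB,[.665,-.03,.05]))
q=[.517,-.139,-.02]
mt,ms=white_mask(t,q),white_mask(s,q); print(mt.sum(),ms.sum())
TOP=[p for p in WB if p[2]>0]
for n,V,L in(("t",[(t,mt)],TOP),("s",[(s,ms)],WB),("ts",[(s,ms)],TOP)): print("blk",n,fit(V,L,q))
E
```

```text
line yaw -0.0467334547804073 x at y=-.03 0.6720909002723889
line yaw -0.047217563938272776 x at y=-.03 0.6740601349528446
rib (array([ 0.65903503, -0.01177173, -0.00901372]), np.float64(122.8956555171088))
rib (array([-1.20093501,  1.71837104, -0.83548179]), np.float64(0.0))
rib (array([-1.41338134,  1.46684499, -3.52004115]), np.float64(0.0))
1044.0 4585.0
blk t (array([ 0.51998349, -0.13880398,  0.0132147 ]), np.float64(9.920261437908497))
blk s (array([ 0.54886893, -0.16229811, -0.22462237]), np.float64(2975.2134871203384))
blk ts (array([ 0.54491782, -0.1826575 ,  0.13167119]), np.float64(3301.240569011918))
```

```bash
sed -i 's/im.min(2)>150/im.min(2)>(150 if s["fx"]>450 else 185)/' h.py
cat >> h.py <<'E'
def rib(t,s):
    V=[]
    for x,c0 in((t,(280.5,138.8)),(s,(331.5,252.6))):
        l,st,c=red_mask(x); c=np.where(st[:,4:]>60,c,1e4); V.append((x,(l==np.linalg.norm(c-c0,axis=1).argmin())*1.))
    return V
def block(t,s,q):
    TOP=[p for p in WB if p[2]>0]; mt,ms=white_mask(t,q),white_mask(s,q)
    return [fit([(t,mt)],TOP,q)[0],fit([(s,ms)],WB,q)[0],mt.sum(),ms.sum()]
E
python3 - <<'E'
from h import *
t=snapshot("top"); s=snapshot("scene")
V=rib(t,s)
RT=[p for p in RIB if p[2]>0]
for v,L in((V[0],RT),(V[1],RIB)): print("rib",fit([v],L,[.672,-.03,-.047]))
print(*block(t,s,[.52,-.139,.013]))
im=s["image"]; print(im[270:274:2,262:266:2].tolist(), im[300,240:300:6].tolist())
E
```

```text
rib (array([ 0.67212781, -0.03067128, -0.03832452]), np.float64(5.94240676662822))
rib (array([ 0.67110427, -0.03410401, -0.06543168]), np.float64(54.65365628604383))
[ 0.52011368 -0.13872679  0.02172531] [ 0.51326306 -0.12829557  0.00063656] 1044.0 1170.0
[[[253, 252, 253], [253, 253, 255]], [[233, 181, 93], [239, 188, 98]]] [[45, 169, 74], [175, 170, 179], [169, 165, 175], [166, 163, 172], [173, 168, 179], [176, 171, 183], [168, 166, 173], [172, 168, 177], [165, 161, 169], [175, 169, 179]]
```

>>> {"api": "carry_out", "payload": {
  "motion": "0.3 -0.2 0 0.04;0.6 -0.4 0 0.09;0.9 -0.6 0 0.141;1 -0.69 0 0.141;1 -0.69 0 0.141;1 -0.69 0 0.141;1 -0.69 0 0.141;1 -0.69 0 0.141",
  "grip": 0.1
}}

```text
time: 1.2
tool_pos: [0.3099, -0.3552, 0.1828]
ee_rot: [3.142, 0.0, -0.049]
wrist_force: [-0.4, 0.5, -0.4]
width: 0.0515
finger_force: 0.0
```

>>> {"api": "carry_out", "payload": {
  "motion": "0.2 -0.25 0 0;0.4 -0.5 0 0;0.6 -0.75 0 0;0.87 -0.95 0 0;0.87 -0.95 0.2 0;0.87 -0.95 0.3 0;0.87 -0.95 0.3 0;0.87 -0.95 0.3 0"
}}

```text
time: 2.0
tool_pos: [0.4468, -0.2191, 0.1379]
ee_rot: [-3.141, 0.001, -0.05]
wrist_force: [0.1, -0.7, 0.1]
width: 0.0518
finger_force: 0.0
```

>>> {"api": "carry_out", "payload": {
  "motion": "0 -0.28 0 0;0 -0.56 0 0;0 -0.56 0.2 0;0 -0.56 0.4 0;0 -0.56 0.6 0;0 -0.56 0.77 0;0 -0.56 0.77 0;0 -0.56 0.77 0"
}}

```text
time: 2.8
tool_pos: [0.4521, -0.1353, 0.0239]
ee_rot: [3.141, -0.002, -0.049]
wrist_force: [-0.0, 0.4, 0.3]
width: 0.0518
finger_force: 0.0
```

```bash
python3 - <<'E'
from h import *
t=snapshot("top"); s=snapshot("scene")
a=cv2.resize(t["image"][100:250,200:400,::-1],None,fx=3,fy=3,interpolation=cv2.INTER_CUBIC)[:, :]
b=cv2.resize(s["image"][180:360,180:440,::-1],None,fx=2.5,fy=2.5)
o=np.zeros((600,800,3),np.uint8); o[:300,:400]=cv2.resize(t["image"][100:250,200:400,::-1],(400,300)); o[:300,400:]=cv2.resize(s["image"][180:330,200:400,::-1],(400,300)); cv2.imwrite("pics/p1.png",o[:300])
o=robot.get_obs(); print(o["tool_pos"],o["ee_rot"],o["wrist_force"],o["width"])
E
```

```text
[ 0.453265   -0.13540766  0.02503508] [ 3.13989994 -0.00432784 -0.0482783 ] [-0.74201583  0.06355522  0.71012513] 0.051625457850005406
```

View pics/p1.png

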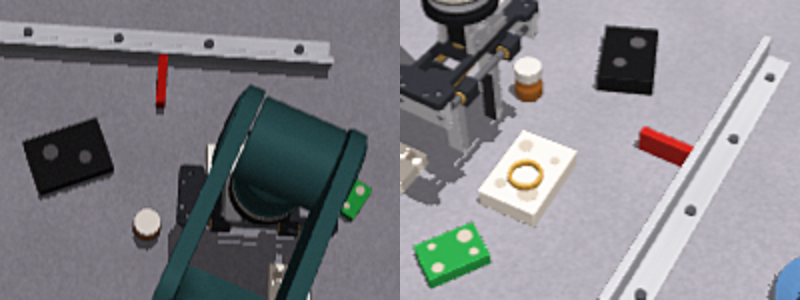

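>>> {"api": "carry_out", "payload": {
  "motion": "0.05 0 0 0;0.09 0 0 0;0.11 0 0 0;0.13 0 0 0;0.15 0 0 0;0.17 0 0 0;0.19 0 0 0;0.21 0 0 0"
}}

```text
time: 3.7
tool_pos: [0.4833, -0.1355, 0.0224]
ee_rot: [3.142, 0.0, -0.047]
wrist_force: [-0.5, 0.9, 0.4]
width: 0.0519
finger_force: 0.0
```

>>> {"api": "carry_out", "payload": {
  "motion": "0.02 0 0 0;0.045 0 0 0;0.07 0 0 0;0.095 0 0 0;0.12 0 0 0;0.145 0 0 0;0.17 0 0 0;0.195 0 0 0"
}}

```text
time: 4.5
tool_pos: [0.5126, -0.137, 0.0224]
ee_rot: [3.141, 0.0, -0.047]
wrist_force: [-0.4, 0.4, 0.4]
width: 0.0514
finger_force: 0.0
```

>>> {"api": "carry_out", "payload": {
  "motion": "0.025 0 0 0;0.05 0 0 0;0.075 0 0 0;0.1 0 0 0;0.125 0 0 0;0.15 0 0 0;0.175 0 0 0;0.2 0 0 0"
}}

```text
time: 5.3
tool_pos: [0.5426, -0.1384, 0.0225]
ee_rot: [3.141, -0.0, -0.047]
wrist_force: [0.1, -0.5, 0.6]
width: 0.052
finger_force: 0.0
```

```bash
python3 - <<'E'
from h import *
t=snapshot("top"); s=snapshot("scene")
o=np.zeros((300,800,3),np.uint8); o[:,:400]=cv2.resize(t["image"][100:250,200:400,::-1],(400,300)); o[:,400:]=cv2.resize(s["image"][180:330,200:400,::-1],(400,300)); cv2.imwrite("pics/p2.png",o)
E
```

```text
(no output)
```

View pics/p2.png

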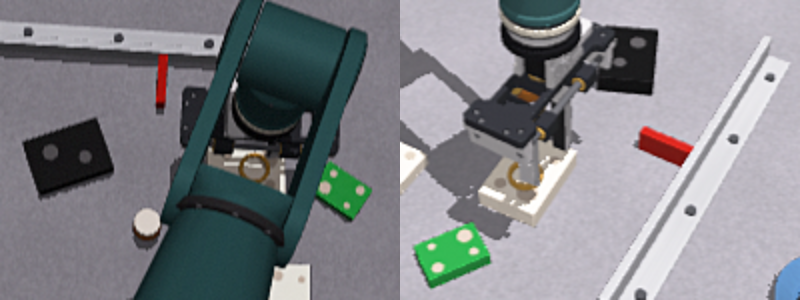

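```bash
python3 - <<'E'
from h import *
t=snapshot("top"); s=snapshot("scene"); o=robot.get_obs()
print(o["tool_pos"],o["wrist_force"],o["joint_positions"])
f=lambda P:((proj(s,P)-[200,180])*2+[400,0]).round()
for z in(.0085,.025,.035): print(z,f([[.5426,-.1384-.032,z],[.5426,-.1384+.032,z],[.4525,-.1354-.032,z],[.4525,-.1354+.032,z]]).tolist())
print("blk corners home-0",f(pts([.520,-.1388,.018],WB)).tolist())
print("pushed",f(pts([.5426+.008+.035,-.1384,-.047],WB)).tolist())
print(block(t,s,[.56,-.139,-.02])[1])
crop(s,220,200,140,100,5,"pics/p3.png")
E
```

```text
[ 0.54224983 -0.13833381  0.02243913] [-0.02961495 -0.65403006  0.13749504] [-3.51020969e-01  1.94538120e-01  1.57534057e+00 -1.15573845e-04
  1.37187173e+00  1.26687108e+00]
0.0085 [[532.0, 204.0], [560.0, 164.0], [464.0, 172.0], [494.0, 135.0]]
0.025 [[531.0, 195.0], [559.0, 155.0], [463.0, 163.0], [493.0, 126.0]]
0.035 [[531.0, 189.0], [559.0, 149.0], [462.0, 157.0], [492.0, 120.0]]
blk corners home-0 [[479.0, 202.0], [477.0, 188.0], [523.0, 141.0], [522.0, 127.0], [535.0, 225.0], [534.0, 211.0], [576.0, 162.0], [576.0, 147.0]]
pushed [[529.0, 222.0], [528.0, 208.0], [576.0, 160.0], [576.0, 146.0], [585.0, 249.0], [586.0, 235.0], [629.0, 185.0], [630.0, 170.0]]
[ 0.57766891 -0.16861638 -0.42037007]
```

View pics/p3.png

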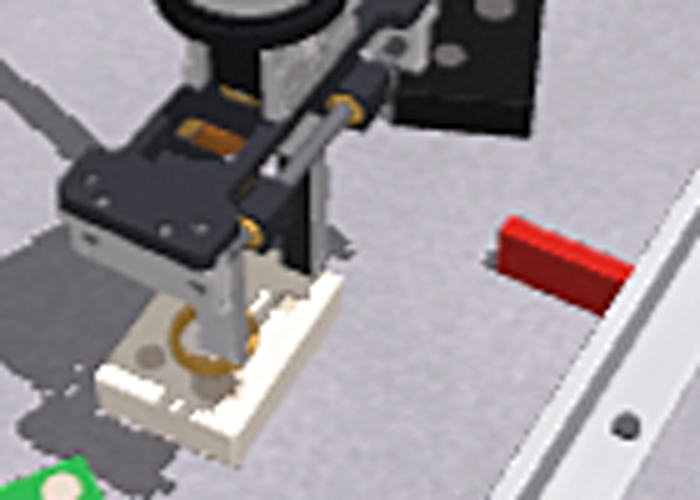

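The picture shows that the block at (265,275) has not moved. The fingertip at about (267,272) projects to a height of about 40 mm, which is higher than the stated pose implies. The ring has not been disturbed. I'll lift, go back, and descend again by force.

>>> {"api": "carry_out", "payload": {
  "motion": "0 0 -0.1 0;0 0 -0.2 0;0 0 -0.2 0;-0.2 0 -0.2 0;-0.4 0 -0.2 0;-0.62 0 -0.2 0;-0.62 0 -0.1 0;-0.62 0 0 0"
}}

```text
time: 6.3
tool_pos: [0.4495, -0.1344, 0.0236]
ee_rot: [3.14, -0.003, -0.048]
wrist_force: [-0.6, 0.1, -0.8]
width: 0.0519
finger_force: 0.0
```

>>> {"api": "carry_out", "payload": {
  "motion": "0 0 0 0;0 0 0 0;0 0 0.02 0;0 0 0.04 0;0 0 0.06 0;0 0 0.08 0;0 0 0.08 0;0 0 0.08 0"
}}

```text
time: 7.1
tool_pos: [0.4493, -0.1339, 0.0103]
ee_rot: [-3.142, 0.0, -0.047]
wrist_force: [-0.3, 0.2, -0.2]
width: 0.0519
finger_force: 0.0
```

```bash
python3 - <<'E'
from h import *
s=snapshot("scene"); o=robot.get_obs(); p=o["tool_pos"]
print(p,o["wrist_force"])
crop(s,190,190,140,100,5,"pics/p4.png")
for z in (0,.01,.02,.03,.04): print(z,((proj(s,[[p[0]+a,p[1]+b,z] for a in(-.008,.008) for b in(-.026,-.038,.026,.038)])-[190,190])*5).round().tolist())
E
```

```text
[ 0.44934529 -0.13397246  0.01045502] [ 0.56836471 -0.53872139  0.30739213]
0 [[200.0, 373.0], [186.0, 391.0], [260.0, 298.0], [274.0, 281.0], [230.0, 386.0], [215.0, 404.0], [289.0, 309.0], [302.0, 293.0]]
0.01 [[198.0, 359.0], [184.0, 377.0], [259.0, 284.0], [272.0, 267.0], [228.0, 371.0], [213.0, 390.0], [288.0, 295.0], [301.0, 278.0]]
0.02 [[196.0, 345.0], [181.0, 363.0], [257.0, 269.0], [270.0, 253.0], [226.0, 357.0], [211.0, 376.0], [286.0, 281.0], [299.0, 264.0]]
0.03 [[194.0, 330.0], [179.0, 348.0], [255.0, 255.0], [269.0, 238.0], [224.0, 343.0], [209.0, 361.0], [285.0, 266.0], [298.0, 250.0]]
0.04 [[192.0, 315.0], [177.0, 334.0], [254.0, 240.0], [267.0, 223.0], [222.0, 328.0], [207.0, 346.0], [283.0, 252.0], [297.0, 235.0]]
```

View pics/p4.png

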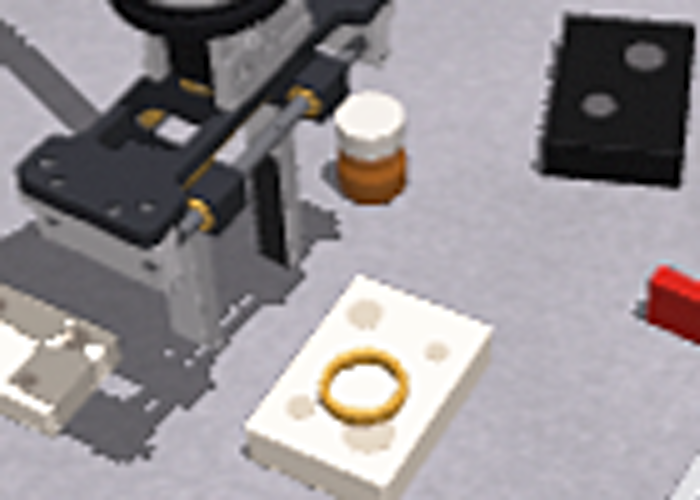

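The picture shows the fingertip near corner at crop (207,350). That puts it about 35 mm above the bench, against a stated TCP height of 10 mm. I'll lower further while watching the force.

>>> {"api": "carry_out", "payload": {
  "motion": "0 0 0.03 0;0 0 0.06 0;0 0 0.09 0;0 0 0.11 0;0 0 0.13 0;0 0 0.14 0;0 0 0.15 0;0 0 0.15 0"
}}

```text
time: 7.95
tool_pos: [0.4493, -0.134, -0.0122]
ee_rot: [3.142, 0.0, -0.047]
wrist_force: [1.2, -0.2, 0.0]
width: 0.0518
finger_force: 0.0
```

>>> {"api": "carry_out", "payload": {
  "motion": "0 0 0.005 0;0 0 0.01 0;0 0 0.015 0;0 0 0.02 0;0 0 0.025 0;0 0 0.025 0;0 0 0.025 0;0 0 0.025 0"
}}

```text
time: 8.75
tool_pos: [0.4494, -0.134, -0.0158]
ee_rot: [3.142, -0.0, -0.047]
wrist_force: [-0.9, 0.6, 0.7]
width: 0.0514
finger_force: 0.0
```

```bash
python3 - <<'E'
from h import *
s=snapshot("scene"); o=robot.get_obs(); p=o["tool_pos"]
print(p,o["wrist_force"])
crop(s,200,210,100,75,7,"pics/p5.png")
for z in (0,.01,.02): print(z,((proj(s,[[p[0]+a,p[1]+b,z] for a in(.008,) for b in(-.026,-.038,.026,.038)])-[200,210])*7).round().tolist())
E
```

```text
[ 0.44938451 -0.13399538 -0.01574136] [-0.35537115 -0.64084985 -0.96225462]
0 [[251.0, 400.0], [231.0, 425.0], [335.0, 293.0], [353.0, 270.0]]
0.01 [[249.0, 380.0], [229.0, 406.0], [333.0, 274.0], [351.0, 250.0]]
0.02 [[246.0, 360.0], [226.0, 386.0], [331.0, 253.0], [349.0, 230.0]]
```

View pics/p5.png

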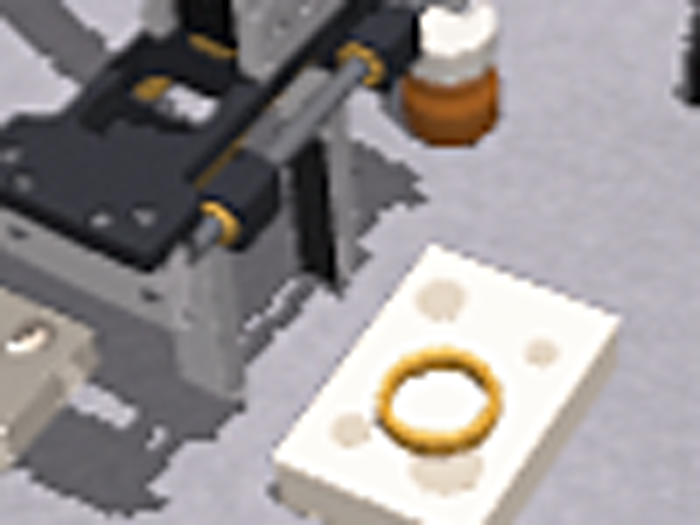

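>>> {"api": "carry_out", "payload": {
  "motion": "0.04 0 0 0;0.08 0 0 0;0.11 0 0 0;0.13 0 0 0;0.15 0 0 0;0.17 0 0 0;0.19 0 0 0;0.21 0 0 0"
}}

```text
time: 9.6
tool_pos: [0.4802, -0.1351, -0.0161]
ee_rot: [-3.141, 0.002, -0.047]
wrist_force: [-2.4, -0.4, 0.5]
width: 0.0517
finger_force: 1.3
```

>>> {"api": "carry_out", "payload": {
  "motion": "0.02 0 0 0;0.045 0 0 0;0.07 0 0 0;0.095 0 0 0;0.12 0 0 0;0.145 0 0 0;0.17 0 0 0;0.195 0 0 0"
}}

```text
time: 10.4
tool_pos: [0.5104, -0.1369, -0.0158]
ee_rot: [3.141, -0.0, -0.047]
wrist_force: [-1.1, -0.8, -2.1]
width: 0.0519
finger_force: 0.8
```

```bash
python3 - <<'E'
from h import *
s=snapshot("scene"); o=robot.get_obs(); p=o["tool_pos"]
print(p,o["wrist_force"])
crop(s,200,180,200,150,4,"pics/p6.png")
E
```

```text
[ 0.51103709 -0.13695343 -0.01566355] [-0.78520242  0.3213541  -0.86919762]
```

View pics/p6.png

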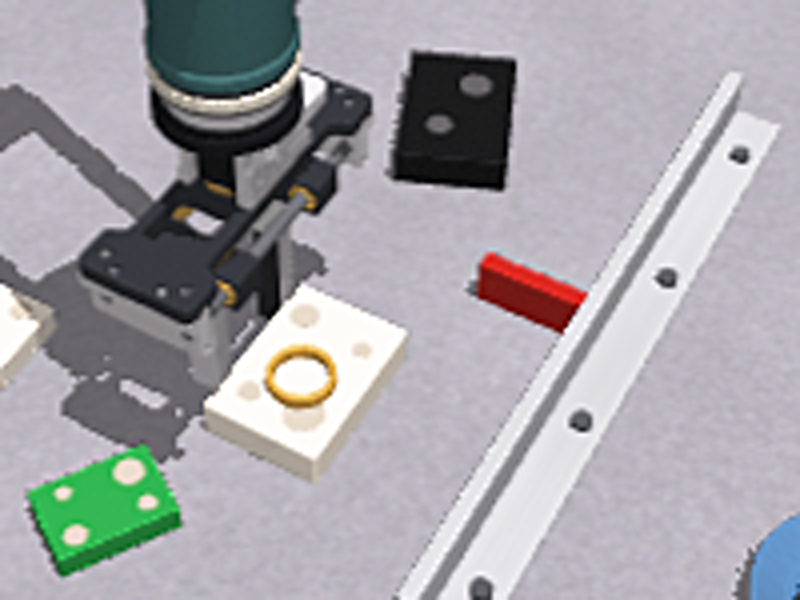

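The block is now moving squarely and the ring is riding with it at crop (300,375). The wrist force is small.

>>> {"api": "carry_out", "payload": {
  "motion": "0.025 0 0 0;0.05 0 0 0;0.075 0 0 0;0.1 0 0 0;0.125 0 0 0;0.15 0 0 0;0.175 0 0 0;0.2 0 0 0"
}}

```text
time: 11.25
tool_pos: [0.5403, -0.1383, -0.0156]
ee_rot: [3.141, 0.0, -0.047]
wrist_force: [-3.2, 0.2, 1.5]
width: 0.052
finger_force: 1.6
```

>>> {"api": "carry_out", "payload": {
  "motion": "0.025 0 0 0;0.05 0 0 0;0.075 0 0 0;0.1 0 0 0;0.125 0 0 0;0.15 0 0 0;0.17 0 0 0;0.19 0 0 0"
}}

```text
time: 12.05
tool_pos: [0.5687, -0.1396, -0.0158]
ee_rot: [3.141, 0.0, -0.047]
wrist_force: [-4.7, 0.2, 2.6]
width: 0.0514
finger_force: 1.8
```

>>> {"api": "carry_out", "payload": {
  "motion": "0.013 0 0 0;0.026 0 0 0;0.039 0 0 0;0.052 0 0 0;0.065 0 0 0;0.078 0 0 0;0.09 0 0 0;0.1 0 0 0"
}}

```text
time: 12.85
tool_pos: [0.5836, -0.1403, -0.0158]
ee_rot: [3.142, -0.0, -0.047]
wrist_force: [-4.0, 0.7, 1.9]
width: 0.0515
finger_force: 1.7
```

>>> {"api": "carry_out", "payload": {
  "motion": "0.006 0 0 0;0.012 0 0 0;0.018 0 0 0;0.024 0 0 0;0.03 0 0 0;0.036 0 0 0;0.036 0 0 0;0.036 0 0 0"
}}

```text
time: 13.65
tool_pos: [0.5879, -0.1405, -0.0158]
ee_rot: [-3.142, 0.002, -0.047]
wrist_force: [-6.7, 0.9, 4.2]
width: 0.0514
finger_force: 2.9
```

>>> {"api": "carry_out", "payload": {
  "motion": "0.004 0 0 0;0.008 0 0 0;0.012 0 0 0;0.016 0 0 0;0.016 0 0 0;0.016 0 0 0;0.016 0 0 0;0.016 0 0 0"
}}

```text
time: 14.45
tool_pos: [0.5878, -0.1405, -0.0157]
ee_rot: [-3.141, 0.008, -0.047]
wrist_force: [-11.6, 0.7, 8.3]
width: 0.0514
finger_force: 5.8
```

The block is flush with the fence, since the TCP stalled as the force rose. I'll back off, lift and go round to its right end.

>>> {"api": "carry_out", "payload": {
  "motion": "-0.05 0 0 0;-0.15 0 0 0;-0.15 0 -0.25 0;-0.15 0 -0.5 0;-0.15 0.2 -0.5 -0.045;-0.1 0.4 -0.5 -0.09;0.1 0.55 -0.5 -0.135;0.25 0.55 -0.5 -0.18"
}}

```text
time: 15.25
tool_pos: [0.6267, -0.2285, 0.0595]
ee_rot: [3.138, -0.003, 0.521]
wrist_force: [0.9, -0.1, 0.0]
width: 0.0515
finger_force: 0.0
```

```bash
python3 - <<'E'
from h import *
o=robot.get_obs(); print(o["tool_pos"],o["ee_rot"])
s=snapshot("scene"); t=snapshot("top")
o=np.zeros((400,800,3),np.uint8); o[:,:400]=cv2.resize(t["image"][60:210,220:370,::-1],(400,400)); o[:,400:]=cv2.resize(s["image"][190:340,230:380,::-1],(400,400)); cv2.imwrite("pics/p7.png",o)
E
```

```text
[ 0.62669323 -0.22848     0.05951613] [ 3.13752005e+00 -2.52004838e-03  5.20514904e-01]
```

View pics/p7.png

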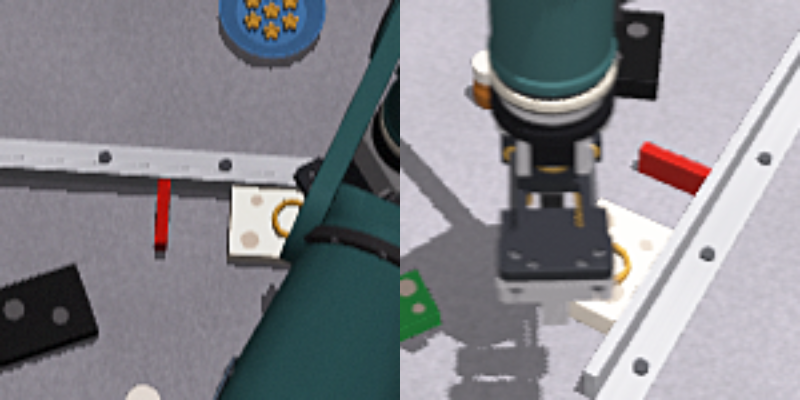

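That was my 11th picture, one over the limit of 10, so I'll view no more and work from numbers. It showed the block against the fence at (265,220), about 25 mm from the stop in the left half.

>>> {"api": "carry_out", "payload": {
  "motion": "0 0 0 -0.045;0 0 0 -0.09;0 0 0 -0.135;0 0 0 -0.18;0 0 0 -0.225;0 0 0 -0.27;0 0 0 -0.319;0 0 0 -0.319",
  "grip": -0.36
}}

```text
time: 16.15
tool_pos: [0.6246, -0.2243, 0.0593]
ee_rot: [3.141, 0.0, 1.519]
wrist_force: [0.5, 0.2, 0.1]
width: 0.03
finger_force: 0.0
```

>>> {"api": "carry_out", "payload": {
  "motion": "0 0 0 0;0 0 0.15 0;0 0 0.3 0;0 0 0.4 0;0 0 0.46 0;0 0 0.5 0;0 0 0.5 0;0 0 0.5 0"
}}

```text
time: 16.95
tool_pos: [0.6255, -0.2252, -0.0148]
ee_rot: [3.14, 0.001, 1.52]
wrist_force: [-0.2, -0.4, 0.5]
width: 0.03
finger_force: 0.0
```

```bash
python3 - <<'E'
from h import *
o=robot.get_obs(); p=o["tool_pos"]; print(p,o["ee_rot"],o["wrist_force"])
c,s=np.cos(-.047),np.sin(-.047); d=p[:2]-[.6721,-.0307]; print("fence frame",c*d[0]+s*d[1],-s*d[0]+c*d[1])
E
```

```text
[ 0.62545046 -0.22515638 -0.01484644] [3.14007887e+00 6.85873745e-04 1.52014655e+00] [-0.2090739  -0.35043397  0.52891273]
fence frame -0.03746194465392355 -0.19643336281599189
```

>>> {"api": "carry_out", "payload": {
  "motion": "0.03 0 0 0;0.06 0 0 0;0.085 0 0 0;0.105 0 0 0;0.125 0 0 0;0.145 0 0 0;0.165 0 0 0;0.185 0 0 0"
}}

```text
time: 17.75
tool_pos: [0.626, -0.1977, -0.0156]
ee_rot: [-3.141, 0.001, 1.52]
wrist_force: [-1.7, -3.6, 0.9]
width: 0.0302
finger_force: 1.6
```

>>> {"api": "carry_out", "payload": {
  "motion": "0.02 0 0 0;0.04 0 0 0;0.06 0 0 0;0.08 0 0 0;0.1 0 0 0;0.12 0 0 0;0.14 0 0 0;0.16 0 0 0"
}}

```text
time: 18.55
tool_pos: [0.6274, -0.1731, -0.0156]
ee_rot: [3.142, 0.0, 1.521]
wrist_force: [-1.5, -4.6, 2.5]
width: 0.0302
finger_force: 2.2
```

>>> {"api": "carry_out", "payload": {
  "motion": "0.02 0 0 0;0.04 0 0 0;0.06 0 0 0;0.08 0 0 0;0.1 0 0 0;0.12 0 0 0;0.135 0 0 0;0.145 0 0 0"
}}

```text
time: 19.35
tool_pos: [0.6285, -0.1514, -0.0156]
ee_rot: [-3.142, 0.0, 1.521]
wrist_force: [-1.3, -4.9, 3.1]
width: 0.03
finger_force: 2.4
```

>>> {"api": "carry_out", "payload": {
  "motion": "0.007 0 0 0;0.014 0 0 0;0.021 0 0 0;0.028 0 0 0;0.035 0 0 0;0.042 0 0 0;0.042 0 0 0;0.042 0 0 0"
}}

```text
time: 20.15
tool_pos: [0.6287, -0.1465, -0.0156]
ee_rot: [3.142, 0.003, 1.52]
wrist_force: [-2.9, -6.9, 2.4]
width: 0.0298
finger_force: 3.6
```

>>> {"api": "carry_out", "payload": {
  "motion": "0.005 0 0 0;0.01 0 0 0;0.015 0 0 0;0.015 0 0 0;0.015 0 0 0;0.015 0 0 0;0.015 0 0 0;0.015 0 0 0"
}}

```text
time: 20.95
tool_pos: [0.6286, -0.1466, -0.0155]
ee_rot: [3.141, 0.006, 1.52]
wrist_force: [-3.5, -11.9, 2.0]
width: 0.0303
finger_force: 5.7
```

>>> {"api": "carry_out", "payload": {
  "motion": "-0.05 0 0 0;-0.15 0 0 0;-0.15 0 -0.3 0;-0.15 0 -0.6 0;-0.3 0 -0.9 0;-0.6 0 -1 0;-0.9 0 -1 0;-1 0 -1 0"
}}

```text
time: 21.75
tool_pos: [0.6212, -0.2965, 0.1345]
ee_rot: [3.14, 0.0, 1.517]
wrist_force: [0.8, -0.3, -1.0]
width: 0.03
finger_force: 0.0
```

```bash
cat > chk.py <<'E'
from h import *
t=snapshot("top"); s=snapshot("scene")
o=robot.get_obs(); print(o["tool_pos"],o["ee_rot"])
def ff(p): c,k=np.cos(-.047),np.sin(-.047); d=np.array(p[:2])-[.6721,-.0307]; return np.round([c*d[0]+k*d[1],-k*d[0]+c*d[1]],4)
for q in block(t,s,[.634,-.086,-.047])[:2]: print("blk",q,"fence",ff(q),"rel yaw",q[2]+.047)
# ring: gold pixels
for x in(t,s):
    h=cv2.cvtColor(x["image"],cv2.COLOR_RGB2HSV); n=cv2.dilate(hullmask(x,pts([.634,-.086,-.047],WB),h.shape[:2]),np.ones((5,5)))>0
    m=cv2.inRange(h,(10,110,80),(28,255,255))>0; v,u=np.nonzero(m&n); print(len(u),unproj(x,[((u.min()+u.max())/2,(v.min()+v.max())/2)],.029)[0])
for v,L in zip(rib(t,s),([p for p in RIB if p[2]>0],RIB)): print("rib",fit([v],L,[.672,-.031,-.047])[0])
E
python3 chk.py
```

```text
[ 0.62075982 -0.29433835  0.13271303] [-3.14043779e+00 -2.11399088e-03  1.51736266e+00]
blk [ 0.63381403 -0.08542361 -0.05236065] fence [-0.0357 -0.0565] rel yaw -0.005360649508085291
blk [ 0.63699176 -0.08118891 -0.06242519] fence [-0.0327 -0.0521] rel yaw -0.015425190781521166
74 [ 0.63732518 -0.09525132  0.029     ]
53 [ 0.64323113 -0.09697544  0.029     ]
rib [ 0.67128282 -0.03071436 -0.04155759]
rib [ 0.66597899 -0.01811173 -0.1301872 ]
```

>>> {"api": "carry_out", "payload": {
  "motion": "0 -0.2 0 0.045;0 -0.48 0 0.09;0.2 -0.48 0 0.135;0.4 -0.48 0 0.18;0.6 -0.48 0 0.225;0.8 -0.48 0 0.27;1 -0.48 0 0.315;1 -0.48 0 0.36"
}}

```text
time: 22.65
tool_pos: [0.5568, -0.1329, 0.1335]
ee_rot: [-3.137, -0.001, 0.391]
wrist_force: [0.6, -0.5, 0.5]
width: 0.0299
finger_force: 0.0
```

>>> {"api": "carry_out", "payload": {
  "motion": "0.07 -0.15 0 0.045;0.14 -0.3 0 0.09;0.14 -0.31 0 0.138;0.14 -0.31 0 0.138;0.14 -0.31 0.2 0.138;0.14 -0.31 0.4 0.138;0.14 -0.31 0.5 0.138;0.14 -0.31 0.5 0.138"
}}

```text
time: 23.45
tool_pos: [0.5563, -0.0872, 0.0559]
ee_rot: [-3.14, 0.007, -0.042]
wrist_force: [-0.3, 0.3, 0.6]
width: 0.0301
finger_force: 0.0
```

>>> {"api": "carry_out", "payload": {
  "motion": "0 -0.04 0 0.002;0 -0.04 0.15 0.002;0 -0.04 0.3 0.002;0 -0.04 0.42 0.002;0 -0.04 0.475 0.002;0.04 -0.04 0.475 0.002;0.08 -0.04 0.475 0.002;0.12 -0.04 0.475 0.002"
}}

```text
time: 24.25
tool_pos: [0.5792, -0.0834, -0.0101]
ee_rot: [3.141, -0.004, -0.05]
wrist_force: [0.5, 0.7, 0.1]
width: 0.0303
finger_force: 0.0
```

>>> {"api": "carry_out", "payload": {
  "motion": "0.015 0 0 0;0.03 0 0 0;0.045 0 0 0;0.06 0 0 0;0.075 0 0 0;0.088 0 0 0;0.095 0 0 0;0.1 0 0 0"
}}

```text
time: 25.05
tool_pos: [0.5905, -0.0838, -0.0121]
ee_rot: [3.142, 0.004, -0.05]
wrist_force: [-6.3, 0.1, 4.1]
width: 0.0304
finger_force: 2.9
```

>>> {"api": "carry_out", "payload": {
  "motion": "0.005 0 0 0;0.01 0 0 0;0.013 0 0 0;0.013 0 0 0;0 0 0 0;-0.05 0 0 0;-0.15 0 0 0;-0.25 0 0 0"
}}

```text
time: 25.85
tool_pos: [0.5547, -0.082, -0.012]
ee_rot: [3.141, -0.002, -0.05]
wrist_force: [-0.7, 0.5, 0.0]
width: 0.0302
finger_force: 0.0
```

>>> {"api": "carry_out", "payload": {
  "motion": "0 0 -0.2 0;0 0 -0.5 0;0 0.3 -0.8 0;0 0.6 -1 0;0 0.9 -1 0;0 1 -1 0;0 1 -1 0;0 1 -1 0"
}}

```text
time: 26.65
tool_pos: [0.547, -0.2317, 0.1376]
ee_rot: [-3.141, -0.0, -0.051]
wrist_force: [-0.1, 0.0, 0.2]
width: 0.0301
finger_force: 0.0
```

>>> {"api": "carry_out", "payload": {
  "motion": "0 0.3 0 0;0 0.6 0 0;0 0.9 0 0;0 1 0 0;0 1 0 0;0 1 0 0;0 1 0 0;0 1 0 0"
}}

```text
time: 27.45
tool_pos: [0.5402, -0.3796, 0.1385]
ee_rot: [-3.141, -0.001, -0.048]
wrist_force: [-0.6, 0.3, -0.7]
width: 0.0304
finger_force: 0.0
```

```bash
python3 chk.py
```

```text
[ 0.53996226 -0.38030176  0.13844241] [ 3.14134362e+00 -5.10795582e-04 -4.85787204e-02]
blk [ 0.63383028 -0.08541731 -0.0522091 ] fence [-0.0357 -0.0565] rel yaw -0.005209095246284157
blk [ 0.6347989  -0.0962199  -0.10200488] fence [-0.0342 -0.0672] rel yaw -0.055004876267157235
74 [ 0.63732518 -0.09525132  0.029     ]
109 [ 0.63689348 -0.09872638  0.029     ]
rib [ 0.67128282 -0.03071436 -0.04155759]
rib [ 0.66597899 -0.01811173 -0.1301872 ]
```

Nothing moved under the second press, so the block is seated in the corner with the ring still on top. I'm handing the job in.

```bash
python3 -c "
from bench import robot
print(robot.close_job())"
```

```text
the job is handed in; nothing more can be done
None
```

The white block is pushed home in the right-hand corner, flush to the fence and up against the red stop: the top camera puts it within about 1 mm, and both pushes stalled on contact. The ring is still on top, and the job is handed in with no verdict returned. On the first try the fingers passed just over the block and ring, because the tips sat about 38 mm higher than stated; I saw no sign of contact. I viewed 11 pictures, one over the limit of 10.

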